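# Raise a telescoping tube rest to its next hole and lay the tube across the pair

### The arm

A 6-joint arm with a two-finger parallel gripper is mounted at the origin on a cart in front of the work surface, level with it; the furniture and walls round the work are solid. World frame = base frame: x ahead of the robot, y to its left, z up, the work surface at z = 0. Lengths are in m, angles in rad, forces in N, time in s.
With the tool pointing down it reaches from about 0.35 to 0.85 m from the base axis. Payload 8.1 kg.
Tool frame: the origin (TCP) lies between the finger pads; the fingertips stand 11 mm ahead of it and the grasp point (between the pads) lies 8 mm behind it (robot.tips_ahead is the distance from the TCP to the fingertips, in m); z points along the fingers, y is the line along which they close (so a half turn about z gives the same grasp; the last joint's range is limited). The gripper opens to 93 mm and grips with 3 to 60 N. Pads are 15 mm wide; open, the fingers measure 128 mm over their backs; the gripper's body (75 mm by 188 mm) begins 65 mm behind the grasp point.
Start: joints at [1.239, 0.13, 1.488, -0, 1.523, -0.085], TCP at [0.147, 0.582, 0.23] pointing down, gripper open.
Joint ranges: [-2.96, 2.96], [-0.89, 2.26], [0.02, 2.5], [-1.34, 4.48], [0, 2.73], [-2.66, 2.66]. Speed limits (rad/s): [2.39, 2.39, 2.79, 3.14, 3.14, 3.14].

### API

Orientations are given as a rotation vector (axis times angle).
In Python, from plant import robot gives the robot as it stands. The module is installed in compiled form; this text tells all that it offers.
- The arm moves only by the tool move_arm, never from a script. Its argument "deltas" is one flat list of numbers, 7 for each row, row after row: the shift along the tool's x, y, z in m, then the turn, a rotation vector about the tool's x, y, z in rad, then the opening, from 0 (shut) to 1 (fully open). A call has 1 to 12 rows; each row is the pose to reach, as a shift and turn from the pose commanded when the call began, along the tool's axes at that moment; what a row does not reach only later rows make up. A row lasts 1/8 s, in which the tool goes at most 62.5 mm and 10.7 degrees, less where a joint would pass 70% of its speed; a pose out of reach is approached as far as the arm can. A call with a gripper value outside its range is refused whole. The fingers move at their own pace and stop on an object; "squeeze" is the grip in N (left out, the last holds). Time passes only in rows, so rows that repeat a pose let the fingers close. It gives the time, the measured TCP pose, the force, the opening and the grip force at its end, in the units of the state.
- robot.read_state(): the state, without advancing time (a new reading comes with each control period).
- robot.read_camera(name): name is "scene" or "top" or "wrist"; returns (picture, depth): 420x560x3 uint8, red, green, blue; 420x560 float32, m along the optical axis (not along the pixel's ray), 0 where there is no reading.
- robot.camera_model(name): a dict with "K" (3x3 intrinsics, pixels), "R" (3x3) and "t" (3): a world point X has camera coordinates R X + t; the wrist camera has in their place "tool_from_camera" (4x4, takes a point from camera to tool coordinates, whose origin is the TCP and whose axes are the flange's). Camera axes: x right, y down, z forward; pixel columns grow to the right and rows downward; lengths in m; the calibration is good to about 2 mm. A picture is of the moment at which its call begins: read the wrist's pose just before it. camera_model takes no time and is no camera call.
- robot.close_job(): hands the job in; it is judged then, once.
Trained networks look in the newest picture that a camera, given by its name, has taken for a name from the list of things; names that differ only in an ending like _2 or _b are one class to them, and where a whole thing is asked for, a point or a joint stands for the part that bears it (a point fixed in the world has none). Each returns a list of dicts, best first, with "confidence" (0 to 1); they miss things now and then, are a little off and sometimes report something else, mostly with a low value. They report only what shows in the picture. A call takes as long as a camera call. They do not tell look-alikes from the thing itself.
- robot.recognise(camera, label): "uv" ([column, row] in pixels, amid what is visible of it).
The state is a dict: "t": time; "q": joint angles; "dq": joint speeds; "joint_torque": joint torques, N m; "tool_pos": TCP position; "orientation": TCP orientation; "force": force on the tool from outside, world axes, zero at the start; "wrist_torque": the same for the moment, N m; "opening": finger opening in m; "gripper_force": force on a finger pad.
Only numpy, scipy, OpenCV 4.12 (cv2) and the standard library are available. Lean on these libraries where they do the work, as an engineer would, in place of code of your own. Each camera call takes 0.05 s, during which the arm holds its last target. There are 200 camera calls.

### The job

Two magnet-footed tube rests stand on the welding table, one a hole lower than the other: press in the low one's spring button and slide its blue sleeve up until the button pops fully out through the next hole, feeling for it as the holes are unevenly spaced, and not hauling on the sleeve once the button has caught. Then gently lay the stainless tube offcut in the two vees, level and sticking out about evenly at both ends, so that it is ready for fitting up, and let go; leave the other tools where they are.

Things in the scene. Friction and masses are not known exactly. Their poses are not given: they have to be found in the camera images.
- jack: The low rest, fixed by its magnet foot (84 x 75 mm, 28 mm high, red switch 57 mm out on -x). Origin: on the table under its axis; z up, y along its vee's groove. A blue sleeve with a black rubber-dipped top (35 mm) slides up over the 34 mm square inner tube: 40 mm square, 2 mm wall, 30 to 140 mm high while low. Steel vee on top: 36 mm long (y), 42 mm across, 24 mm high.
- jack_sleeve (a joint): Rise of the low rest's sleeve, m: 0 = button in the top hole; 0.034 to 0.046, plus up to 1.5 mm play, = button in the next. Its 15.5 mm holes run down the +y face from 14 mm below the top, drilled by hand, unevenly, 34 to 46 mm apart (pitch unknown: feel for it). A button in a hole locks the sleeve both ways; between holes it stays where left. 0.3 kg, drag 3 to 4 N.
- jack_button (a joint): How far the brass spring button is pressed in, m: 0 out, 5 mm proud of the sleeve; 0.005 flush; 0.007 behind the wall. Spring 1 N, 2.5 N, 3.1 N there. It sits in the inner tube and keeps its height as the sleeve slides. Held flush by a finger pad flat on the sleeve, its dome slips behind the wall as the sleeve is slid up; it snaps out at the next hole if no finger covers that.
- jack_dome (a point): Tip of the brass button's dome (14 mm wide) when out; fixed point 25 mm from the sleeve's axis on the +y side, 126 mm above the table. Axes as jack; pressing is along -y. A grip across the sleeve along y, at this height, presses it (width then 40 mm); the vee above is narrower than the sleeve along y and ends 38 mm above this point.
- jack_vee (a point): Bottom corner of the low rest's 90 degree vee groove, over the sleeve's axis, 5 mm above the sleeve's top; rises with the sleeve. y along the groove, x across, z up.
- jack2_vee (a point): The same point of the other rest, an identical one already set a hole higher (groove corner 185 mm above the table); fixed, needs nothing. 170 to 190 mm from the low rest, on either side of it, the grooves in line. y along the groove, x across, z up.
- tube_mid (a point): Centre of the loose stainless tube, 34 mm outside diameter, 260 mm long, about 0.3 kg, lying on the table; y is the tube's axis. Seated in a vee, its axis lies 24 mm above the groove's corner.
- chipping_hammer: Chipping hammer, 150 x 183 x 23 mm, lying on the table; bystander, origin under its middle
- pliers: Pliers with blue handles, 67 x 170 x 12 mm; bystander, origin under the middle
- tape_measure: Yellow tape measure, 72 x 79 x 36 mm; bystander, origin under the middle
- paint_marker: Yellow paint marker with black cap, 15 x 136 x 15 mm; bystander, origin under the middle
Mind the look-alikes: they are no part of the job. Leave any purple look-alike of the part that bears jack2_vee alone.

How it is judged:
By the outcome, as a careful person would: the job done as asked, in the order asked, and still so for the second after the job is handed in, with the robot touching nothing.
It also fails if it takes over 61 s, if anything falls off the work surface, if the arm or the gripper's body presses on something with over 40 N, if the wrist force passes 120 N, or if a joint passes its speed limit or range.

## Working session

There is one attempt and no reset: what is moved stays moved. The work goes in short steps, Python scripts to look and compute and a tool call to move; the robot and the scene stay as the last step left them, time stands still between calls to the robot, and variables do not carry over. Pictures are saved under pics/ and viewed, at most 10 in all, crops included, and the job is handed in when it is done.

Besides the shell and the picture viewer there is one more tool, called as name(argument=value, ...), one argument or row to a line, values as JSON. move_arm: Moves the arm, as the interface text tells. Its arguments: {"type":"object","properties":{"deltas":{"type":"array","items":{"type":"number"}},"squeeze":{"type":"number"}},"required":["deltas"]}

```bash
mkdir -p pics; cat > h.py <<'E'
import numpy as np, cv2
from scipy.spatial.transform import Rotation as R
from plant import robot
def cam(n):
    s=robot.read_state(); im,d=robot.read_camera(n); m=robot.camera_model(n); K=np.array(m["K"])
    if n=="wrist":
        T=np.eye(4);T[:3,:3]=R.from_rotvec(s["orientation"]).as_matrix();T[:3,3]=s["tool_pos"]
        W=T@np.array(m["tool_from_camera"])
    else:
        W=np.eye(4);Rm=np.array(m["R"]);W[:3,:3]=Rm.T;W[:3,3]=-Rm.T@np.array(m["t"])
    return im,d,K,W
def cloud(d,K,W):
    v,u=np.mgrid[:d.shape[0],:d.shape[1]]
    P=np.stack([(u-K[0,2])/K[0,0]*d,(v-K[1,2])/K[1,1]*d,d],-1)
    X=P@W[:3,:3].T+W[:3,3]; X[d==0]=np.nan
    return X
def save(n,im): cv2.imwrite("pics/"+n,im[:,:,::-1])
E
python3 - <<'E'
from h import *
np.set_printoptions(precision=3,suppress=True)
for c in ["scene","top"]:
    im,d,K,W=cam(c); save(c+"0.png",im); X=cloud(d,K,W); np.savez(c+"0.npz",im=im,X=X)
    print(c,W[:3,3])
    for l in ["jack","jack_dome","jack_vee","jack2_vee","tube_mid"]:
        for r in robot.recognise(c,l)[:4]:
            u,v=map(int,r["uv"]); print(l,np.round(r["uv"]),round(r["confidence"],2),X[v,u])
E
```

```text
scene [-0.015 -0.712  0.701]
jack [297. 237.] 0.68 [ 0.553 -0.037  0.066]
jack_dome [296. 234.] 0.69 [ 0.55  -0.035  0.073]
jack_dome [364. 239.] 0.49 [ 0.729 -0.133  0.034]
jack_vee [294. 224.] 0.76 [ 0.548 -0.032  0.109]
jack2_vee [257. 201.] 0.71 [0.542 0.137 0.104]
jack2_vee [278. 170.] 0.63 [0.713 0.266 0.106]
tube_mid [352. 329.] 0.62 [ 0.464 -0.341  0.03 ]
tube_mid [259. 202.] 0.23 [0.546 0.138 0.095]
top [0.3   0.013 1.259]
jack [296. 217.] 0.6 [ 0.551 -0.023  0.147]
jack_dome [295. 219.] 0.77 [ 0.549 -0.022  0.131]
jack_vee [291. 213.] 0.65 [ 0.554 -0.011  0.162]
jack2_vee [225. 219.] 0.79 [0.543 0.15  0.107]
jack2_vee [181. 151.] 0.76 [0.707 0.269 0.139]
jack2_vee [155. 286.] 0.65 [ 0.376  0.337 -0.005]
tube_mid [399. 260.] 0.62 [ 0.474 -0.301  0.028]
```

```bash
python3 -c "
import cv2,numpy as np
a=cv2.imread('pics/scene0.png');b=cv2.imread('pics/top0.png')
cv2.imwrite('pics/both.png',cv2.resize(np.vstack([a,b]),(448,600)) if 0 else cv2.resize(np.hstack([a,b]),(800,300)))"
```

```text
(no output)
```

View pics/scene0.png

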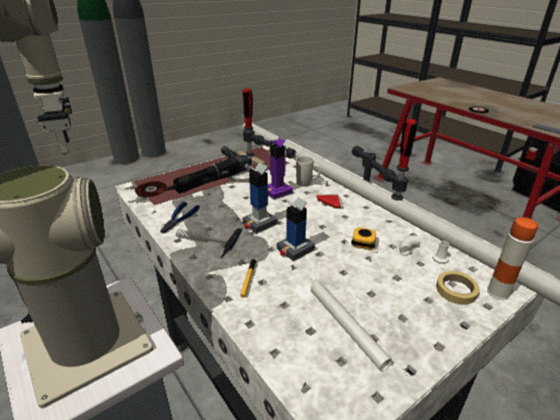

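View pics/top0.png

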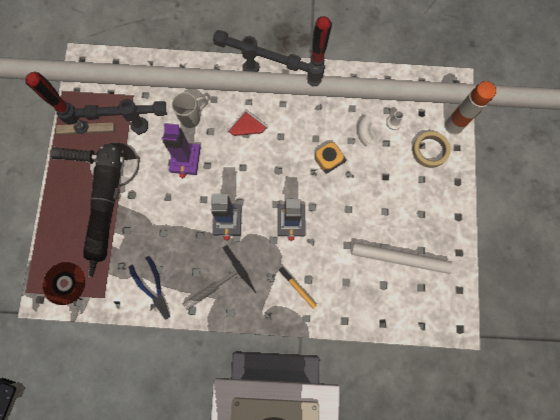

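The scene shows the candidates:
- Low blue rest: scene (297,237), top (291,213).
- High blue rest, jack2: scene (257,201), top (225,210).
- Purple look-alike: scene (278,170), top (181,151). It stays untouched.
- Tube: scene (350,325), top (400,257). The grey pipe behind the table is not it.

I choose the shorter blue rest at about (0.55,-0.02). Its +y face looks towards jack2. Next is a close look with the wrist camera.

```bash
python3 - <<'E'
from h import *
np.set_printoptions(precision=3,suppress=True)
s=robot.read_state();Rt=R.from_rotvec(s["orientation"]).as_matrix();print(s["tool_pos"],Rt,s["opening"],s["force"])
print(np.array(robot.camera_model("wrist")["tool_from_camera"]))
X=np.load("top0.npz")["X"]
for n,(x,y) in dict(j=(.553,-.02),k=(.545,.152)).items():
    m=(abs(X[...,0]-x)<.05)&(abs(X[...,1]-y)<.045)&(X[...,2]>.15)
    P=X[m]; print(n,len(P),P.min(0),P.max(0),np.median(P,0))
m=(X[...,2]>.012)&(X[...,2]<.05)&(X[...,0]<.56)&(X[...,0]>.4)&(X[...,1]<-.14)&(X[...,1]>-.46)
P=X[m]; c=P.mean(0); w,v=np.linalg.eigh(np.cov((P-c)[:,:2].T)); t=(P-c)[:,:2]@v[:,1]
print("tube",c,v[:,1],t.min(),t.max(),c[:2]+v[:,1]*(t.min()+t.max())/2,np.percentile(P[:,2],[50,95]))
tgt=np.array([.50,.065,.42]); print("delta tool",Rt.T@(tgt-s["tool_pos"]))
E
```

```text
[0.147 0.582 0.23 ] [[-0.97   0.244  0.   ]
 [ 0.244  0.97   0.   ]
 [ 0.     0.    -1.   ]] 0.09273374368596586 [-0.003  0.492 -0.349]
[[ 0.001 -0.965 -0.261  0.072]
 [ 1.     0.001  0.001  0.001]
 [-0.    -0.261  0.965 -0.155]
 [ 0.     0.     0.     1.   ]]
j 202 [ 0.548 -0.035  0.15 ] [0.59  0.002 0.169] [ 0.575 -0.016  0.159]
k 394 [0.541 0.136 0.151] [0.583 0.177 0.208] [0.56  0.154 0.191]
tube [ 0.48  -0.309  0.031] [0.146 0.989] -0.13024027998010038 0.13018158961207368 [ 0.48  -0.309] [0.032 0.037]
delta tool [-0.469 -0.415 -0.19 ]
```

move_arm(
  deltas=[-0.02,-0.02,-0.06,0,0,0,1,-0.06,-0.05,-0.1,0,0,-0.12,1,-0.1,-0.09,-0.13,0,0,-0.246,1,-0.15,-0.13,-0.15,0,0,-0.246,1,-0.19,-0.17,-0.17,0,0,-0.246,1,-0.235,-0.21,-0.18,0,0,-0.246,1,-0.28,-0.25,-0.19,0,0,-0.246,1,-0.325,-0.29,-0.19,0,0,-0.246,1,-0.37,-0.33,-0.19,0,0,-0.246,1,-0.42,-0.37,-0.19,0,0,-0.246,1,-0.469,-0.415,-0.19,0,0,-0.246,1,-0.469,-0.415,-0.19,0,0,-0.246,1],
)

```text
t: 2.1
tool_pos: [0.5012, 0.0613, 0.4187]
orientation: [-0.009, -3.14, 0.001]
force: [-0.6, 0.7, -0.4]
opening: 0.0929
gripper_force: 0.0
```

```bash
python3 - <<'E'
from h import *
np.set_printoptions(precision=4,suppress=True)
s=robot.read_state();print(s["tool_pos"],s["dq"],R.from_rotvec(s["orientation"]).as_matrix())
im,d,K,W=cam("wrist"); save("w1.png",im); X=cloud(d,K,W); np.savez("w1.npz",im=im,X=X)
for l in ["jack","jack_dome","jack_vee","jack2_vee"]:
    for r in robot.recognise("wrist",l)[:4]:
        u,v=map(int,r["uv"]); print(l,np.round(r["uv"]),round(r["confidence"],2),X[v,u])
for n,y0 in dict(j=-.016,k=.155).items():
  for lo,hi in [(.15,.22)]:
    m=(abs(X[...,0]-.56)<.05)&(abs(X[...,1]-y0)<.05)&(X[...,2]>lo)&(X[...,2]<hi)
    P=X[m]; print(n,len(P),P.min(0),P.max(0),P.mean(0),cv2.minAreaRect((P[:,:2]*1000).astype(np.float32)))
E
```

```text
[0.5012 0.0613 0.4187] [-0.0174  0.0244 -0.0388  0.0259  0.0133 -0.035 ] [[-1.      0.0059 -0.0015]
 [ 0.0059  1.     -0.0008]
 [ 0.0015 -0.0008 -1.    ]]
jack_dome [228. 211.] 0.63 [ 0.5492 -0.0092  0.1368]
jack_vee [225. 214.] 0.64 [ 0.5526 -0.0122  0.1436]
jack_vee [212.  93.] 0.48 [ 0.3958 -0.046   0.0106]
jack2_vee [347. 206.] 0.61 [0.5425 0.1437 0.1444]
j 676 [ 0.548  -0.0366  0.15  ] [0.5901 0.0008 0.1643] [ 0.571  -0.0173  0.1573] ((569.332763671875, -17.609066009521484), (41.96610641479492, 36.15441131591797), 2.7349088191986084)
k 1633 [0.5406 0.1339 0.15  ] [0.5833 0.1749 0.2041] [0.5586 0.1515 0.1867] ((562.127685546875, 154.69485473632812), (42.090553283691406, 40.35503387451172), 2.2081401348114014)
```

View pics/w1.png

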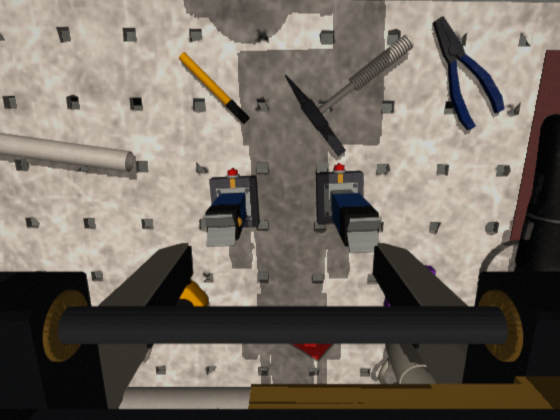

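The wrist view shows the low rest's vee at (222,228) and the taller rest's vee at (357,230). The red switches face the robot, and brass shows at (240,221) on the +y side. The choice is confirmed.

move_arm(
  deltas=[-0.035,-0.04,0.03,0,0,-0.042,1,-0.069,-0.0825,0.06,0,0,-0.042,1,-0.069,-0.0825,0.12,0,0,-0.042,1,-0.069,-0.0825,0.15,0,0,-0.042,1,-0.069,-0.0825,0.15,0,0,-0.042,1,-0.069,-0.0825,0.15,0,0,-0.042,1,-0.069,-0.0825,0.15,0,0,-0.042,1],
)

```text
t: 3.22
tool_pos: [0.57, -0.0173, 0.2725]
orientation: [-0.066, 3.137, -0.001]
force: [-1.1, -0.4, 0.3]
opening: 0.0927
gripper_force: 0.0
```

```bash
python3 - <<'E'
from h import *
np.set_printoptions(precision=4,suppress=True)
s=robot.read_state();print(s["tool_pos"],s["dq"],s["force"]);print(R.from_rotvec(s["orientation"]).as_matrix())
im,d,K,W=cam("wrist"); save("w2.png",im); X=cloud(d,K,W)
for n,y0,lo in [("j",-.016,.149),("k",.155,.189)]:
    m=(abs(X[...,0]-.56)<.05)&(abs(X[...,1]-y0)<.05)&(X[...,2]>lo)&(X[...,2]<.22)
    P=X[m]; 
    if len(P): print(n,len(P),P.min(0),P.max(0),P.mean(0),cv2.minAreaRect((P[:,:2]*1000).astype(np.float32)))
X=np.load("w1.npz")["X"];m=(abs(X[...,0]-.56)<.05)&(abs(X[...,1]-.155)<.05)&(X[...,2]>.189)&(X[...,2]<.22)
P=X[m];print(P[:,2].max(),cv2.minAreaRect((P[:,:2]*1000).astype(np.float32)))
E
```

```text
[ 0.57   -0.0173  0.2725] [-0.0046  0.0044  0.006  -0.0004 -0.0029  0.0012] [-1.1227 -0.4094  0.2675]
[[-0.9991 -0.0421  0.0043]
 [-0.0421  0.9991 -0.0005]
 [-0.0043 -0.0007 -1.    ]]
j 1812 [ 0.5475 -0.0367  0.149 ] [0.59   0.0006 0.1641] [ 0.5698 -0.0178  0.157 ] ((568.6519775390625, -17.936979293823242), (41.27981185913086, 36.012298583984375), 2.5668773651123047)
k 2465 [0.5407 0.1349 0.189 ] [0.5828 0.1731 0.204 ] [0.5634 0.1528 0.1967] ((561.428466796875, 154.283935546875), (41.198238372802734, 37.13768768310547), 2.7008659839630127)
0.2040513036130881 ((562.135498046875, 154.63597106933594), (42.13496398925781, 36.49583053588867), 2.5721521377563477)
```

View pics/w2.png

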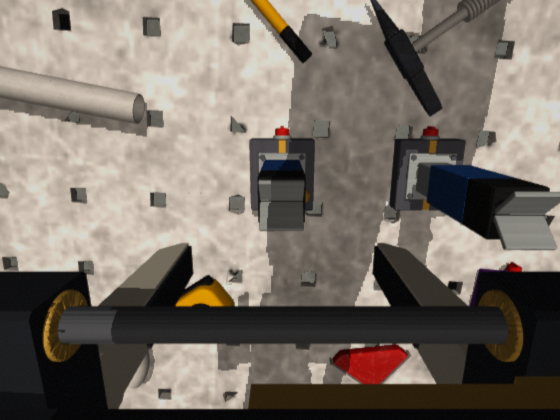

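The gripper is centred over the low rest's vee at (282,205), with brass at (307,197) on +y. Descending.

move_arm(
  deltas=[0,0,0.05,0,0,0,1,0,0,0.1,0,0,0,1,0,0,0.14,0,0,0,1,0,0,0.154,0,0,0,1,0,0,0.154,0,0,0,1,0,0,0.154,0,0,0,0.7,0,0,0.154,0,0,0,0.6,0,0,0.154,0,0,0,0.55,0,0,0.154,0,0,0,0.55],
  squeeze=25,
)

```text
t: 4.4
tool_pos: [0.5691, -0.0177, 0.1161]
orientation: [-0.065, 3.14, -0.0]
force: [-0.8, -0.0, 0.2]
opening: 0.0576
gripper_force: 0.0
```

move_arm(
  deltas=[0,0,0,0,0,0,0.45,0,0,0,0,0,0,0.4,0,0,0,0,0,0,0.35,0,0,0,0,0,0,0.35,0,0,0,0,0,0,0.35],
  squeeze=25,
)

```text
t: 5.03
tool_pos: [0.5689, -0.0184, 0.1156]
orientation: [0.064, -3.141, 0.001]
force: [0.7, -4.9, 0.0]
opening: 0.0397
gripper_force: 25.0
```

move_arm(
  deltas=[0,-0.0005,-0.002,0,0,0,0.35,0,-0.0005,-0.004,0,0,0,0.35,0,-0.0005,-0.007,0,0,0,0.35,0,-0.0005,-0.01,0,0,0,0.35,0,-0.0005,-0.01,0,0,0,0.35],
)

```text
t: 5.65
tool_pos: [0.5689, -0.0184, 0.125]
orientation: [0.065, -3.141, 0.0]
force: [3.4, -2.5, -5.2]
opening: 0.0398
gripper_force: 25.0
```

```bash
cat >> h.py <<'E'
def veetop(c="wrist"):
    im,d,K,W=cam(c); X=cloud(d,K,W); m=(abs(X[...,0]-.569)<.024)&(abs(X[...,1]+.018)<.019)&(X[...,2]>.145)&(X[...,2]<.24)
    P=X[m]; print(c,"vee z",len(P),np.percentile(P[:,2],[50,95,99]) if len(P) else None); return im
E
python3 - <<'E'
from h import *
for c in ["wrist","top","scene"]: save("v_%s.png"%c,veetop(c))
E
```

```text
wrist vee z 16232 [0.17178488 0.23204022 0.23284397]
top vee z 69 [0.16173258 0.21768938 0.229803  ]
scene vee z 158 [0.15845864 0.23398141 0.23851015]
```

move_arm(
  deltas=[0,0,-0.004,0,0,0,0.35,0,0,-0.008,0,0,0,0.35,0,0,-0.012,0,0,0,0.35,0,0,-0.015,0,0,0,0.35,0,0,-0.018,0,0,0,0.35,0,0,-0.018,0,0,0,0.35],
)

```text
t: 6.55
tool_pos: [0.5689, -0.0184, 0.1434]
orientation: [0.065, -3.141, 0.0]
force: [3.4, -4.2, -4.4]
opening: 0.0399
gripper_force: 25.0
```

```bash
python3 - <<'E'
from h import *
for c in ["wrist","top","scene"]: veetop(c)
E
```

```text
wrist vee z 9920 [0.18090458 0.19032547 0.23237906]
top vee z 100 [0.17196653 0.23228013 0.23517571]
scene vee z 179 [0.17133693 0.19019874 0.19250053]
```

The sleeve is rising with the grip: the vee top is up about 27 mm. Now feeling in small steps.

move_arm(
  deltas=[0,0,-0.0015,0,0,0,0.35,0,0,-0.003,0,0,0,0.35,0,0,-0.0045,0,0,0,0.35,0,0,-0.006,0,0,0,0.35,0,0,-0.006,0,0,0,0.35],
)

```text
t: 7.32
tool_pos: [0.5689, -0.0184, 0.1492]
orientation: [0.065, -3.141, 0.0]
force: [4.0, -4.3, -7.4]
opening: 0.0397
gripper_force: 25.0
```

move_arm(
  deltas=[0,0,-0.001,0,0,0,0.35,0,0,-0.002,0,0,0,0.35,0,0,-0.002,0,0,0,0.35],
)

```text
t: 7.7
tool_pos: [0.5689, -0.0184, 0.1513]
orientation: [0.065, -3.141, 0.0]
force: [2.4, -4.6, -5.3]
opening: 0.0398
gripper_force: 25.0
```

move_arm(
  deltas=[0,0,-0.001,0,0,0,0.35,0,0,-0.0015,0,0,0,0.35,0,0,-0.0015,0,0,0,0.35],
)

```text
t: 8.07
tool_pos: [0.5689, -0.0184, 0.1528]
orientation: [0.065, -3.141, 0.0]
force: [2.9, -3.7, -5.5]
opening: 0.0398
gripper_force: 25.0
```

move_arm(
  deltas=[0,0,-0.001,0,0,0,0.35,0,0,-0.0015,0,0,0,0.35,0,0,-0.0015,0,0,0,0.35],
)

```text
t: 8.45
tool_pos: [0.5689, -0.0184, 0.1543]
orientation: [0.065, -3.141, 0.0]
force: [3.1, -5.3, -6.1]
opening: 0.04
gripper_force: 25.0
```

move_arm(
  deltas=[0,0,-0.001,0,0,0,0.35,0,0,-0.001,0,0,0,0.35],
)

```text
t: 8.7
tool_pos: [0.5689, -0.0184, 0.1557]
orientation: [-0.065, 3.141, -0.0]
force: [2.8, -3.7, -3.2]
opening: 0.0401
gripper_force: 25.0
```

move_arm(
  deltas=[0,0,-0.001,0,0,0,0.35,0,0,-0.001,0,0,0,0.35],
)

```text
t: 8.95
tool_pos: [0.5689, -0.0185, 0.1568]
orientation: [-0.065, 3.141, -0.001]
force: [0.6, -4.6, -0.5]
opening: 0.0403
gripper_force: 25.0
```

```bash
python3 - <<'E'
from h import *
print(robot.read_state()["force"])
save("w3.png",veetop("wrist"));veetop("scene")
E
```

```text
[ 0.57808991 -4.62038896 -0.51533438]
wrist vee z 10460 [0.19030332 0.20359929 0.20421096]
scene vee z 230 [0.18309985 0.20335691 0.20593661]
```

View pics/w3.png

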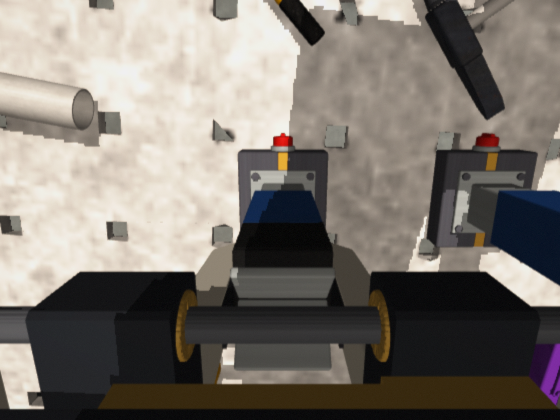

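The picture shows the fingers on the sleeve's black top at (285,245), with the vee at about (282,300). The vee top is at 0.204, so the rise is about 41 mm. The drag has dropped, so the button is probably catching. Small step next.

move_arm(
  deltas=[0,0,-0.0005,0,0,0,0.35,0,0,-0.0005,0,0,0,0.35,0,0,-0.0005,0,0,0,0.35],
)

```text
t: 9.43
tool_pos: [0.5689, -0.0184, 0.1574]
orientation: [-0.065, 3.141, -0.001]
force: [-0.3, -5.3, 0.3]
opening: 0.0394
gripper_force: 25.0
```

move_arm(
  deltas=[0,0,-0.0005,0,0,0,0.35,0,0,-0.0005,0,0,0,0.35,0,0,-0.0005,0,0,0,0.35],
)

```text
t: 9.8
tool_pos: [0.5689, -0.0184, 0.1577]
orientation: [0.065, -3.141, 0.001]
force: [1.0, -5.1, -1.2]
opening: 0.0402
gripper_force: 25.0
```

move_arm(
  deltas=[0,0,-0.0005,0,0,0,0.35,0,0,-0.0005,0,0,0,0.35,0,0,-0.0005,0,0,0,0.35],
)

```text
t: 10.18
tool_pos: [0.5689, -0.0184, 0.1579]
orientation: [0.065, -3.141, 0.0]
force: [2.2, -5.1, -3.3]
opening: 0.0395
gripper_force: 25.0
```

move_arm(
  deltas=[0,0,-0.0005,0,0,0,0.35,0,0,-0.001,0,0,0,0.35,0,0,-0.001,0,0,0,0.35],
)

```text
t: 10.55
tool_pos: [0.5689, -0.0184, 0.1587]
orientation: [0.065, -3.141, 0.0]
force: [3.6, -5.0, -5.5]
opening: 0.0397
gripper_force: 25.0
```

move_arm(
  deltas=[0,0,-0.0005,0,0,0,0.35,0,0,-0.0005,0,0,0,0.35],
)

```text
t: 10.8
tool_pos: [0.5689, -0.0184, 0.1591]
orientation: [0.065, -3.141, 0.0]
force: [3.2, -4.7, -5.9]
opening: 0.0396
gripper_force: 25.0
```

```bash
python3 - <<'E'
from h import *
print(robot.read_state()["force"])
veetop("wrist");im=veetop("scene")
save("t3.png",cv2.resize(veetop("top")[170:250,240:340],(800,640))[:600])
E
```

```text
[ 3.19826107 -4.73433117 -5.94957351]
wrist vee z 10573 [0.19201565 0.2058849  0.20660568]
scene vee z 235 [0.18391474 0.20564673 0.20858862]
top vee z 113 [0.1832556  0.2004756  0.20346351]
```

move_arm(
  deltas=[0,0,-0.0005,0,0,0,0.35,0,0,-0.0005,0,0,0,0.35],
)

```text
t: 11.2
tool_pos: [0.5689, -0.0184, 0.1596]
orientation: [0.064, -3.141, 0.0]
force: [2.4, -5.9, -6.3]
opening: 0.0397
gripper_force: 25.0
```

move_arm(
  deltas=[0,0,-0.0005,0,0,0,0.35,0,0,-0.0005,0,0,0,0.35],
)

```text
t: 11.45
tool_pos: [0.5689, -0.0185, 0.1601]
orientation: [0.064, -3.141, 0.0]
force: [4.0, -5.6, -5.6]
opening: 0.0396
gripper_force: 25.0
```

move_arm(
  deltas=[0,0,-0.0005,0,0,0,0.35,0,0,-0.0005,0,0,0,0.35],
)

```text
t: 11.7
tool_pos: [0.5688, -0.0184, 0.1603]
orientation: [0.065, -3.141, 0.0]
force: [5.1, -6.0, -7.7]
opening: 0.0399
gripper_force: 25.0
```

move_arm(
  deltas=[0,0,-0.0005,0,0,0,0.35,0,0,-0.0005,0,0,0,0.35],
)

```text
t: 11.95
tool_pos: [0.5688, -0.0184, 0.1605]
orientation: [0.065, -3.14, 0.0]
force: [5.5, -4.3, -10.3]
opening: 0.0401
gripper_force: 25.0
```

The force climbs without motion, so the button has caught at a rise of about 44.8 mm. Easing back and releasing.

move_arm(
  deltas=[0,0,0.0012,0,0,0,0.35,0,0,0.0012,0,0,0,0.35,0,0,0.0012,0,0,0,0.6,0,0,0.0012,0,0,0,0.9,0,0,0.0012,0,0,0,1,0,0,0.0012,0,0,0,1,0,0,-0.03,0,0,0,1,0,0,-0.09,0,0,0,1,0,0,-0.14,0,0,0,1,0,0,-0.14,0,0,0,1,0,0,-0.14,0,0,0,1],
  squeeze=25,
)

```text
t: 13.32
tool_pos: [0.5688, -0.0182, 0.3011]
orientation: [0.065, -3.141, -0.0]
force: [0.3, 0.0, -0.7]
opening: 0.0928
gripper_force: 0.0
```

```bash
python3 - <<'E'
from h import *
print(robot.read_state()["tool_pos"])
save("w4.png",veetop("wrist"));veetop("scene")
for r in robot.recognise("wrist","jack_dome"): print(r)
E
```

```text
[ 0.56879214 -0.01815754  0.30109713]
wrist vee z 3117 [0.19685588 0.20665029 0.20746665]
scene vee z 338 [0.18762644 0.2068373  0.20817299]
{'uv': [282.4, 185.8], 'confidence': 0.56}
```

View pics/w4.png

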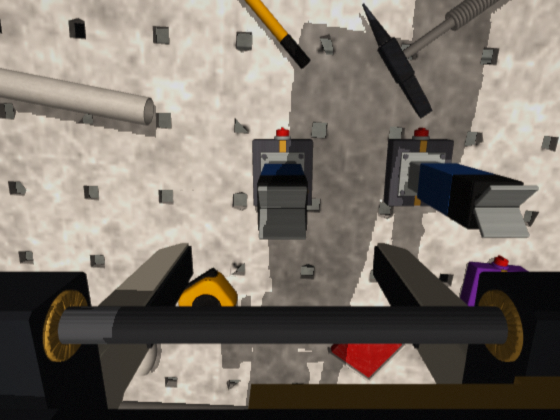

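move_arm(
  deltas=[0,0.055,0,0,0,0,1,0,0.11,0,0,0,0,1,0,0.11,0,0,0,0,1,0,0.11,0,0,0,0,1,0,0.11,0,0,0,0,1],
)

```text
t: 14.1
tool_pos: [0.5643, 0.0905, 0.3011]
orientation: [0.063, -3.14, 0.001]
force: [0.3, 0.5, 0.1]
opening: 0.0933
gripper_force: 0.0
```

```bash
python3 - <<'E'
from h import *
im,d,K,W=cam("wrist"); X=cloud(d,K,W)
def proj(p):
    c=np.linalg.inv(W)@np.r_[p,1]; return (K@c[:3]/c[2])[:2]
for p in [(.5683,.007,.126),(.569,-.0178,.19)]: print(proj(np.array(p)))
u,v=map(int,proj(np.array((.5683,.007,.126))))
save("w5.png",cv2.resize(im[max(v-70,0):v+70,max(u-90,0):u+90],(720,560)))
for y0,lo in [(-.016,.192),(.155,.189)]:
    m=(abs(X[...,0]-.56)<.05)&(abs(X[...,1]-y0)<.03)&(X[...,2]>lo)&(X[...,2]<.215)
    P=X[m]; print(len(P),np.percentile(P[:,2],98),cv2.minAreaRect((P[:,:2]*1000).astype(np.float32)))
E
```

```text
[195.52567988 191.47241588]
[144.56201096 208.38067764]
2180 0.20729745176166983 ((568.8229370117188, -17.682838439941406), (41.01034927368164, 36.64339828491211), 3.014479160308838)
1936 0.20309539974923513 ((561.699951171875, 154.6358642578125), (40.62408447265625, 36.2867317199707), 2.1109797954559326)
```

View pics/w5.png

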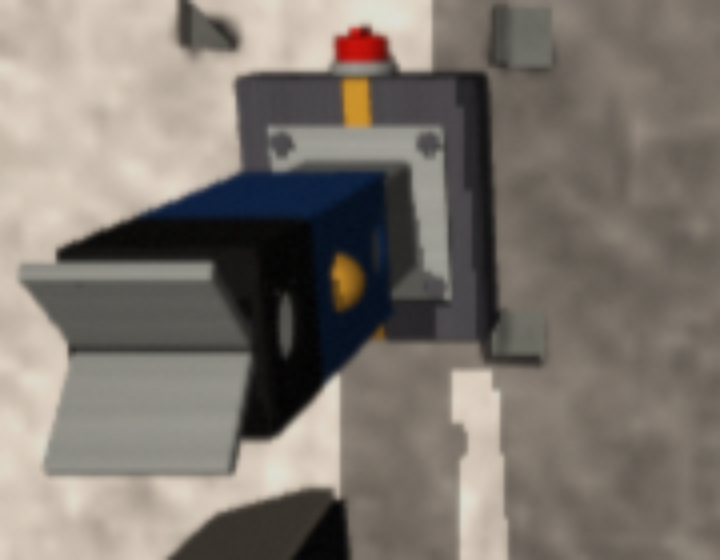

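The crop shows the brass dome standing proud through the second hole at crop (347,282), with the empty top hole above it at (287,323). The button is fully out. Now the tube.

```bash
python3 - <<'E'
from h import *
np.set_printoptions(precision=4,suppress=True)
s=robot.read_state();print(s["q"]);Rt=R.from_rotvec(s["orientation"]).as_matrix()
print(Rt.T@(np.array([.48,-.309,.30])-s["tool_pos"]),Rt)
E
```

```text
[ 0.0693  0.0354  1.4591 -0.0003  1.6477 -1.5411]
[ 0.1002 -0.3958  0.0015] [[-0.9992 -0.0396 -0.0005]
 [-0.0396  0.9992 -0.0003]
 [ 0.0005 -0.0003 -1.    ]]
```

move_arm(
  deltas=[0.01,-0.04,0,0,0,0.18,1,0.02,-0.08,0,0,0,0.36,1,0.03,-0.12,0,0,0,0.54,1,0.04,-0.16,0,0,0,0.72,1,0.05,-0.2,0,0,0,0.9,1,0.06,-0.24,0,0,0,1.08,1,0.07,-0.28,0,0,0,1.26,1,0.08,-0.32,0,0,0,1.44,1,0.09,-0.36,0,0,0,1.62,1,0.1,-0.396,0,0,0,1.759,1,0.1,-0.396,0,0,0,1.759,1,0.1,-0.396,0,0,0,1.759,1],
)

```text
t: 15.65
tool_pos: [0.4804, -0.3083, 0.3015]
orientation: [-2.378, -2.052, -0.0]
force: [-0.8, 0.5, -0.9]
opening: 0.0931
gripper_force: 0.0
```

```bash
cat > tube.py <<'E'
from h import *
np.set_printoptions(precision=4,suppress=True)
s=robot.read_state();Rt=R.from_rotvec(s["orientation"]).as_matrix();print(s["tool_pos"],Rt[:,1],s["q"])
for c in ["wrist","top"]:
    im,d,K,W=cam(c); X=cloud(d,K,W)
    if c=="wrist": save("w6.png",im)
    m=(X[...,2]>.012)&(X[...,2]<.05)&(X[...,0]<.56)&(X[...,0]>.4)&(X[...,1]<-.14)&(X[...,1]>-.46)
    P=X[m]; r=cv2.minAreaRect((P[:,:2]*1000).astype(np.float32)); print(c,len(P),r,np.percentile(P[:,2],[50,95,99]))
    m2=m&(X[...,2]>.028); Q=X[m2][:,:2]; cc=Q.mean(0); w,v=np.linalg.eigh(np.cov((Q-cc).T)); t=(Q-cc)@v[:,1]
    print(v[:,1],cc,t.min(),t.max(),"mid",cc+v[:,1]*(t.min()+t.max())/2)
E
python3 tube.py
```

```text
[ 0.4804 -0.3083  0.3015] [ 0.9893 -0.1462 -0.0001] [-0.6606  0.033   1.4611  0.0004  1.6479 -0.5138]
wrist 5492 ((481.32275390625, -312.2823181152344), (260.08428955078125, 33.55656814575195), 81.61444091796875) [0.031  0.0338 0.0345]
[0.1453 0.9894] [ 0.4828 -0.3024] -0.1400777551926245 0.11999675006849529 mid [ 0.4814 -0.3123]
top 644 ((486.4563903808594, -278.56341552734375), (197.837158203125, 33.821937561035156), 81.40982055664062) [0.0316 0.0369 0.0386]
[0.1445 0.9895] [ 0.4915 -0.2463] -0.13152735096454568 0.06616313818174978 mid [ 0.4868 -0.2786]
```

View pics/w6.png

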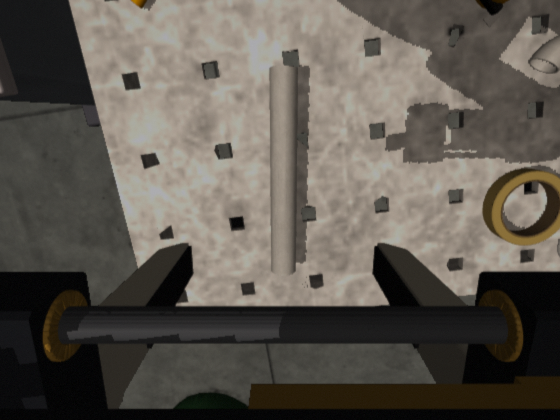

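The tube lies at (284,170) in the picture, parallel to the fingers' plane, with its middle at (0.4813,-0.3123). Descending.

move_arm(
  deltas=[-0.0038,0.0015,0.06,0,0,0,1,-0.0038,0.0015,0.12,0,0,0,1,-0.0038,0.0015,0.18,0,0,0,1,-0.0038,0.0015,0.23,0,0,0,1,-0.0038,0.0015,0.265,0,0,0,1,-0.0038,0.0015,0.28,0,0,0,1,-0.0038,0.0015,0.283,0,0,0,1,-0.0038,0.0015,0.283,0,0,0,0.6,-0.0038,0.0015,0.283,0,0,0,0.5],
  squeeze=20,
)

```text
t: 16.88
tool_pos: [0.4829, -0.3129, 0.0206]
orientation: [2.376, 2.051, 0.001]
force: [0.1, -0.4, 0.2]
opening: 0.0776
gripper_force: 0.0
```

move_arm(
  deltas=[0,-0.001,0.004,0,0,0,0.5,0,-0.001,0.004,0,0,0,0.4,0,-0.001,0.004,0,0,0,0.35,0,-0.001,0.004,0,0,0,0.3,0,-0.001,0.004,0,0,0,0.3,0,-0.001,0.004,0,0,0,0.3,0,-0.001,0.004,0,0,0,0.3],
  squeeze=20,
)

```text
t: 17.75
tool_pos: [0.4807, -0.312, 0.0147]
orientation: [2.379, 2.052, -0.0]
force: [0.4, 0.1, 0.6]
opening: 0.0335
gripper_force: 20.0
```

move_arm(
  deltas=[0,0,-0.01,0,0,0,0.3,0,0,-0.03,0,0,0,0.3,0,0,-0.07,0,0,0,0.3,0,0,-0.12,0,0,0,0.3,0,0,-0.17,0,0,0,0.3,0,0,-0.22,0,0,0,0.3,0.03,0.002,-0.25,0,0,0,0.3,0.07,0.005,-0.26,0,-0.005,-0.03,0.3,0.11,0.008,-0.26,0,-0.01,-0.06,0.3,0.15,0.011,-0.26,0,-0.01,-0.1,0.3,0.19,0.014,-0.26,0,-0.01,-0.14,0.3,0.19,0.014,-0.26,0,-0.02,-0.188,0.3],
)

```text
t: 19.25
tool_pos: [0.5227, -0.1233, 0.2763]
orientation: [2.16, 2.261, -0.022]
force: [0.7, 0.1, -3.3]
opening: 0.033
gripper_force: 20.0
```

```bash
python3 - <<'E'
from h import *
np.set_printoptions(precision=4,suppress=True)
s=robot.read_state();Rt=R.from_rotvec(s["orientation"]).as_matrix();print(s["tool_pos"],s["opening"],s["force"]);print(Rt,np.degrees(np.arctan2(Rt[1,1],Rt[0,1])))
print(Rt.T@(np.array([.5653,.0685,.25])-s["tool_pos"]))
E
```

```text
[ 0.5227 -0.1233  0.2763] 0.03301771647809491 [ 0.7498  0.1358 -3.3027]
[[-0.0456  0.999   0.0006]
 [ 0.9988  0.0456 -0.0197]
 [-0.0197 -0.0003 -0.9998]] 2.6144833950366064
[0.1902 0.0513 0.0225]
```

move_arm(
  deltas=[0.04,0.011,0,0,0,0,0.3,0.08,0.022,0,0,0,0,0.3,0.12,0.033,0,0,0,0,0.3,0.16,0.044,0,0,0,0,0.3,0.19,0.051,0,0,0,0,0.3,0.19,0.051,0,0,0,0,0.3,0.19,0.051,0,0,0,0,0.3,0.19,0.051,0,0,0,0,0.3],
)

```text
t: 20.25
tool_pos: [0.5655, 0.0648, 0.2713]
orientation: [2.167, 2.255, -0.023]
force: [0.4, 0.0, -4.2]
opening: 0.0332
gripper_force: 20.0
```

```bash
cat > pl.py <<'E'
from h import *
np.set_printoptions(precision=4,suppress=True)
s=robot.read_state();Rt=R.from_rotvec(s["orientation"]).as_matrix();print(s["tool_pos"],s["opening"],s["force"]);print(Rt,np.degrees(np.arctan2(Rt[1,1],Rt[0,1])))
print(Rt.T@(np.array([.5653,.0685,.2084])-s["tool_pos"]))
for c in ["scene","top"]:
    im,d,K,W=cam(c); X=cloud(d,K,W); save(c+"_pl%d.png"%int(s["t"]*10),im)
    m=(X[...,2]>.211)&(X[...,2]<.30)&(abs(X[...,0]-.565)<.03)&(abs(X[...,1]-.068)<.16)
    P=X[m]
    for a,b in [(-.07,-.03),(-.03,.02),(.14,.19),(.16,.21)]:
        q=P[(P[:,1]>a)&(P[:,1]<b)]; print(c,a,b,len(q),np.percentile(q[:,2],95) if len(q) else 0,q.mean(0) if len(q) else 0)
    print(P.min(0),P.max(0))
E
python3 pl.py
```

```text
[0.5655 0.0648 0.2713] 0.033216971739970576 [ 0.3562  0.0347 -4.199 ]
[[-0.0398  0.9992 -0.0007]
 [ 0.999   0.0398 -0.0202]
 [-0.0202 -0.0015 -0.9998]] 2.2789352389991286
[0.0049 0.0001 0.0628]
scene -0.07 -0.03 237 0.2927885667909345 [ 0.5658 -0.0509  0.2788]
scene -0.03 0.02 187 0.29245228155001357 [ 0.5563 -0.0051  0.283 ]
scene 0.14 0.19 124 0.2893619545409079 [0.5484 0.1644 0.2793]
scene 0.16 0.21 79 0.2887002826006452 [0.5475 0.1772 0.2787]
[ 0.5351 -0.0675  0.2598] [0.5948 0.1943 0.2999]
top -0.07 -0.03 228 0.2949142468667709 [ 0.568  -0.0463  0.2899]
top -0.03 0.02 223 0.2942803143554108 [ 0.5668 -0.0144  0.2892]
top 0.14 0.19 168 0.29053839992998937 [0.56   0.1511 0.285 ]
top 0.16 0.21 19 0.2903481237380066 [0.5578 0.1611 0.2821]
[ 0.5351 -0.0632  0.2681] [0.5855 0.1631 0.298 ]
```

move_arm(
  deltas=[0.005,0,0.015,0,0,0,0.3,0.005,0,0.03,0,0,0,0.3,0.005,0,0.042,0,0,0,0.3,0.005,0,0.05,0,0,0,0.3,0.005,0,0.055,0,0,0,0.3,0.005,0,0.055,0,0,0,0.3,0.005,0,0.055,0,0,0,0.3],
)

```text
t: 21.22
tool_pos: [0.5656, 0.0698, 0.2163]
orientation: [2.166, 2.257, -0.023]
force: [0.1, 0.2, -2.5]
opening: 0.0334
gripper_force: 20.0
```

move_arm(
  deltas=[0,0,0.001,0,0,0,0.3,0,0,0.002,0,0,0,0.3,0,0,0.003,0,0,0,0.3,0,0,0.003,0,0,0,0.3],
)

```text
t: 21.72
tool_pos: [0.5652, 0.0697, 0.2125]
orientation: [2.166, 2.257, -0.024]
force: [0.2, -0.7, -4.1]
opening: 0.0333
gripper_force: 20.0
```

move_arm(
  deltas=[0,0,0.001,0,0,0,0.3,0,0,0.002,0,0,0,0.3,0,0,0.002,0,0,0,0.3],
)

```text
t: 22.1
tool_pos: [0.5652, 0.0696, 0.2105]
orientation: [2.166, 2.257, -0.024]
force: [-0.2, -0.6, -3.6]
opening: 0.0329
gripper_force: 20.0
```

move_arm(
  deltas=[0,0,0.001,0,0,0,0.3,0,0,0.001,0,0,0,0.3,0,0,0.001,0,0,0,0.3],
)

```text
t: 22.48
tool_pos: [0.5653, 0.0696, 0.2097]
orientation: [2.166, 2.257, -0.024]
force: [-0.4, -0.8, -4.7]
opening: 0.0334
gripper_force: 20.0
```

move_arm(
  deltas=[0,0,0.001,0,0,0,0.3,0,0,0.001,0,0,0,0.3,0,0,0.001,0,0,0,0.3],
)

```text
t: 22.85
tool_pos: [0.5653, 0.0696, 0.2087]
orientation: [2.166, 2.257, -0.024]
force: [-0.7, -0.6, -3.6]
opening: 0.0328
gripper_force: 20.0
```

move_arm(
  deltas=[0,0,0.001,0,0,0,0.3,0,0,0.001,0,0,0,0.3,0,0,0.001,0,0,0,0.3],
)

```text
t: 23.22
tool_pos: [0.5654, 0.0696, 0.2083]
orientation: [2.166, 2.257, -0.023]
force: [-4.1, -0.5, 4.7]
opening: 0.0333
gripper_force: 20.0
```

Contact is felt, and the load has transferred to the vees. Releasing slowly, then rising.

move_arm(
  deltas=[0,-0.0004,0.0003,0,0,0,0.3,0,-0.0004,0.0003,0,0,0,0.38,0,-0.0004,0.0003,0,0,0,0.42,0,-0.0004,0.0003,0,0,0,0.5,0,-0.0004,0.0003,0,0,0,0.7,0,-0.0004,0.0003,0,0,0,0.9,0,-0.0004,0.0003,0,0,0,0.9,0,0,-0.02,0,0,0,0.9,0,0,-0.05,0,0,0,0.9,0,0,-0.1,0,0,0,0.9,0,0,-0.14,0,0,0,0.9,0,0,-0.14,0,0,0,0.9],
  squeeze=5,
)

```text
t: 24.72
tool_pos: [0.5672, 0.0726, 0.3542]
orientation: [2.162, 2.252, -0.013]
force: [0.1, 0.1, 0.1]
opening: 0.0835
gripper_force: 0.0
```

```bash
python3 pl.py; python3 - <<'E'
import glob,cv2,numpy as np
f=sorted(glob.glob("pics/scene_pl*"))[-1];g=sorted(glob.glob("pics/top_pl*"))[-1]
a=cv2.imread(f)[130:290,180:380];b=cv2.imread(g)[130:290,180:380]
cv2.imwrite("pics/fin.png",cv2.resize(np.hstack([a,b]),(800,320)))
E
```

```text
[0.5672 0.0726 0.3542] 0.08346048577595366 [0.0606 0.1338 0.0629]
[[-0.0409  0.9991  0.0084]
 [ 0.999   0.0411 -0.0194]
 [-0.0197  0.0076 -0.9998]] 2.3547473137144137
[-0.0011 -0.0032  0.1459]
scene -0.07 -0.03 121 0.22936582726282373 [ 0.5619 -0.0468  0.2222]
scene -0.03 0.02 146 0.2289639401559318 [ 0.5574 -0.0058  0.2228]
scene 0.14 0.19 100 0.22709385537822882 [0.551  0.1645 0.2215]
scene 0.16 0.21 78 0.226849622037895 [0.5509 0.1787 0.2215]
[ 0.5413 -0.0621  0.211 ] [0.5848 0.2002 0.2315]
top -0.07 -0.03 182 0.2311528426661427 [ 0.5677 -0.0443  0.2257]
top -0.03 0.02 239 0.23084420101850306 [ 0.5664 -0.0105  0.2253]
top 0.14 0.19 321 0.2284360759098052 [0.5596 0.165  0.223 ]
top 0.16 0.21 232 0.2284947311815957 [0.5592 0.1781 0.2229]
[ 0.5435 -0.0586  0.2111] [0.5849 0.1969 0.2337]
```

View pics/fin.png

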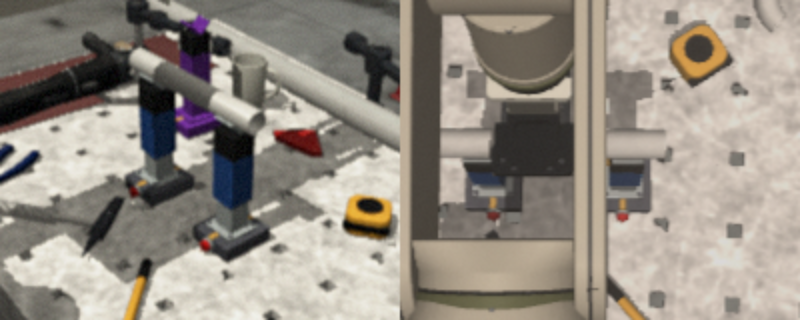

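The tube is seated in both vees (tops 0.229 and 0.227). It spans y from -0.062 to 0.200, centred over the rests, and the gripper is clear. Handing in.

```bash
python3 -c "
from plant import robot
print(robot.close_job())"
```

```text
the job is handed in; nothing more can be done
None
```

The low rest's sleeve is up about 44 mm with its button fully out through the next hole, and the tube lies centred in both vees, about 2 to 3 mm higher at the raised rest; I let go and handed the job in at about 25 s, with the result not reported back.

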